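# Find the rattling parts case and show it to the code reader

### The arm

A 7-joint arm with a two-finger parallel gripper is mounted at the origin on a cart in front of the work surface, level with it; the furniture and walls round the work are solid. World frame = base frame: x ahead of the robot, y to its left, z up, the work surface at z = 0. Lengths are in m, angles in rad, forces in N, time in s.
With the tool pointing down it reaches from about 0.425 to 0.95 m from the base axis. Payload 4.7 kg.
Tool frame: the origin (TCP) lies on the centre line of the jaws, within the pads' length; the fingertips stand 17 mm ahead of it and the grasp point (between the pads) lies 2 mm behind it; z points along the fingers, x is the direction in which the jaws open and shut, and the axes are right-handed (so a half turn about z gives the same grasp; the last joint's range is limited). The gripper opens to 85 mm and grips with 20 to 120 N. Pads are 22 mm wide; open, the fingers measure 114 mm over their backs; the gripper's body (76 mm by 85 mm) begins 54 mm behind the grasp point. The pads swing forward as they close: fully open they stand 13 mm farther back than shut.
Start: joints at [1.174, 0.469, -0.049, 1.532, 0.024, 1.141, -0.082], TCP at [0.243, -0.63, 0.221] pointing down, gripper open.
Joint ranges: [-2.59, 2.59], [-0.33, 1.99], [-1.39, 1.29], [0.1, 2.45], [-1.04, 4.18], [0.21, 1.99], [-2.66, 2.66]. Speed limits (rad/s): [2.57, 2.57, 3.14, 3.14, 3.14, 3.14, 3.14].

### API

Orientations are given as a rotation vector (axis times angle).
In Python, from bench import arm gives the robot as it stands. The module is installed in compiled form; this text tells all that it offers.
- The arm moves only by the tool apply_moves, never from a script. Its argument "series" is a list of rows, each a list of 7 numbers: the closure, from 0 (fully open) to 1 (shut), then the shift along the world's x, y, z in cm, then the turn, a rotation vector about the world's x, y, z in degrees. In form: [[gripper, x, y, z, rx, ry, rz], ...]. A call has exactly 8 rows; each row is the pose to reach, as a shift and turn from the pose measured when the call began; what a row does not reach only later rows make up. A row lasts 1/12 s, in which the tool goes at most 41.7 mm and 7.16 degrees, less where a joint would pass 70% of its speed; a pose out of reach is approached as far as the arm can. A call with a gripper value outside its range is refused whole. The fingers move at their own pace and stop on an object; the grip force is fixed at half the most. Time passes only in rows, so rows that repeat a pose let the fingers close, or fill a call up. It gives the time, the measured TCP pose, the force and the opening at its end, in the units of the state.
- arm.sense(): the state, without advancing time (a new reading comes with each control period).
- arm.get_image(name): name is "scene" or "top" or "wrist"; returns a dict with "pixels" (480x640x3 uint8, blue, green, red), "fov_y" (degrees; the focal length in pixels is half the picture's height over the tangent of half this angle, whatever the lens; pixels are square), "cx", "cy" (the principal point, pixels), "k1" (the pictures are not rectified: a ray, as slopes to the right and down, at radius r is drawn at 1 + k1 r^2 times it, then the intrinsics apply), "extrinsics" (4x4, takes a point from camera to world coordinates). Camera axes: x right, y up, looking along -z (the intrinsics and any distortion apply to the point x, -y, -z); pixel columns grow to the right and rows downward; lengths in m; the calibration is good to about 2 mm. A picture is of the moment at which its call begins. There is no depth.
- arm.sign_off(): hands the job in, once; it reports no verdict.
Trained networks look in a picture, given as the dict that the camera call returned (one of the last four; its "shot" number tells which), for a name from the list of things; names that differ only in an ending like _2 or _b are one class to them, and where a whole thing is asked for, a point or a joint stands for the part that bears it (a point fixed in the world has none). Each returns a list of dicts, best first, with "confidence" (0 to 1); they miss things now and then, are a little off and sometimes report something else, mostly with a low value. They report only what shows in the picture. A call takes as long as a camera call. They do not tell look-alikes from the thing itself.
- arm.find_in(thing, picture): "rect" ([left, top, right, bottom] in pixels, round what is visible of it).
The state is a dict: "time": time; "joint_positions": joint angles; "joint_velocities": joint speeds; "effort": joint torques, N m; "ee_pos": TCP position; "tool_rot": TCP orientation; "contact_force": force on the tool from outside, world axes, zero at the start; "wrist_torque": the same for the moment, N m; "grip_width": opening from 0.0 (shut) to 1.0 (fully open).
Only numpy, scipy, OpenCV 4.12 (cv2) and the standard library are available. Lean on these libraries where they do the work, as an engineer would, in place of code of your own. Each camera call takes 0.05 s, during which the arm holds its last target. There are 200 camera calls.

### The job

One of the three sealed grey plastic cases has a weight that has come loose inside it; in the other two it is still packed tight. Lift the cases one at a time and shake them until you have the one that rattles, standing each quiet one back where it stood without dropping it, and leave the glue pot standing. Finish holding the rattling case still and upright in the gripper, about 12 cm in front of the code reader's window and level with it: do not put it down or let go.

Things in the scene. Friction and masses are not known exactly. Their poses are not given: they have to be found in the camera images.
- case_a_center (a point): Centre, half-way up (24 mm above its foot), of the left-most (largest y) sealed case: a plain grey plastic box, 90 (x, its long axis, level) x 56 (y) x 48 mm (z, up), 0.35 to 0.42 kg with contents. The three look just alike. Grip it from above across its 56 mm width. Which case rattles changes from start to start.
- case_b_center (a point): Centre, half-way up (24 mm above its foot), of the middle sealed case: a plain grey plastic box, 90 (x, its long axis, level) x 56 (y) x 48 mm (z, up), 0.35 to 0.42 kg with contents. The three look just alike. In the rattling case a 0.2 kg steel weight swings loose on soft springs, 11 mm any level way, about 3.5 times a second; in the others it is packed fast.
- case_c_center (a point): Centre, half-way up (24 mm above its foot), of the right-most (smallest y) sealed case: a plain grey plastic box, 90 (x, its long axis, level) x 56 (y) x 48 mm (z, up), 0.35 to 0.42 kg with contents. The three look just alike. After a few brisk 60 mm level strokes (0.4 m/s) that stop dead, the loose weight goes on swinging for over a second and pulls the tool to and fro with 0.5 to 1 N; a packed case goes quiet at once.
- reader_focus (a point): The place to present the case's centre: the point 120 mm straight in front of the round window of the code reader, a black head (62 mm wide, z 105 to 155 mm) on a steel post with a grey foot plate 70 x 60 mm, fixed on the bench at the right. The point is at window height, 130 mm above the bench. Its x axis points from here to the window, level; the reader turns a little from start to start.
- glue_pot_center (a point): A clear pot, 43 mm across, of orange lacquer with a brush standing in it, 130 mm high in all, a bystander near the front of the bench. This point is on its axis 42 mm above the bench.
Things that resemble listed ones, but are neither listed nor needed, are in the scene too. What is shaped like the part that bears case_b_center but green is not meant.

How it is judged:
On the way:
1. the rattling case is shaken clear of the bench, so that the loose weight inside swings 8 mm or more out of its rest (((height (world z) of case_a_center above 0.045 m and distance between case_a_center and loose_pack below 0.04 m) or (height (world z) of case_b_center above 0.045 m and distance between case_b_center and loose_pack below 0.04 m) or (height (world z) of case_c_center above 0.045 m and distance between case_c_center and loose_pack below 0.04 m)) and (value of joint any of weight_x, weight_y above 0.008 m or value of joint any of weight_x, weight_y below -0.008 m)).
At the end, for the whole second after the job is handed in: The case with the loose weight is held still by the fingers, upright within 0.25 rad, its centre within 40 mm sideways of the reader's focus and 100 to 160 mm above the bench; the other two stand upright on the bench within 40 mm of where they stood, released (((distance between case_a_center and loose_pack below 0.04 m and horizontal distance between case_a_center and reader_focus below 0.04 m and height (world z) of case_a_center between 0.1 and 0.16 m and angle between case_a_center's own z axis and vertical below 0.25 rad and contact force between the fingers and case_a above 2 N and linear speed of case_a below 0.03 m/s and contact force between case_a and reader below 0.2 N and distance of each of case_b_center, case_c_center from where it was at the start of the episode below 0.04 m and height (world z) of each of case_b_center, case_c_center below 0.03 m and angle between each of case_b_center, case_c_center's own z axis and vertical below 0.1 rad and contact force between the fingers and case_b below 0.1 N and contact force between the fingers and case_c below 0.1 N) or (distance between case_b_center and loose_pack below 0.04 m and horizontal distance between case_b_center and reader_focus below 0.04 m and height (world z) of case_b_center between 0.1 and 0.16 m and angle between case_b_center's own z axis and vertical below 0.25 rad and contact force between the fingers and case_b above 2 N and linear speed of case_b below 0.03 m/s and contact force between case_b and reader below 0.2 N and distance of each of case_a_center, case_c_center from where it was at the start of the episode below 0.04 m and height (world z) of each of case_a_center, case_c_center below 0.03 m and angle between each of case_a_center, case_c_center's own z axis and vertical below 0.1 rad and contact force between the fingers and case_a below 0.1 N and contact force between the fingers and case_c below 0.1 N) or (distance between case_c_center and loose_pack below 0.04 m and horizontal distance between case_c_center and reader_focus below 0.04 m and height (world z) of case_c_center between 0.1 and 0.16 m and angle between case_c_center's own z axis and vertical below 0.25 rad and contact force between the fingers and case_c above 2 N and linear speed of case_c below 0.03 m/s and contact force between case_c and reader below 0.2 N and distance of each of case_a_center, case_b_center from where it was at the start of the episode below 0.04 m and height (world z) of each of case_a_center, case_b_center below 0.03 m and angle between each of case_a_center, case_b_center's own z axis and vertical below 0.1 rad and contact force between the fingers and case_a below 0.1 N and contact force between the fingers and case_b below 0.1 N))); the arm keeps its last pose, push and grip.
It fails at once if the glue pot is knocked over (angle between glue_pot_center's own z axis and vertical above 0.5 rad).
It fails at once if a case is dropped or thrown ((linear speed of case_a above 0.8 m/s and contact force between the fingers and case_a below 0.05 N) or (linear speed of case_b above 0.8 m/s and contact force between the fingers and case_b below 0.05 N) or (linear speed of case_c above 0.8 m/s and contact force between the fingers and case_c below 0.05 N)).
It also fails if it takes over 67 s, if anything falls off the work surface, if the arm or the gripper's body presses on something with over 40 N, if the wrist force passes 120 N, or if a joint passes its speed limit or range.

## Working session

There is one attempt and no reset: what is moved stays moved. The work goes in short steps, Python scripts to look and compute and a tool call to move; the robot and the scene stay as the last step left them, time stands still between calls to the robot, and variables do not carry over. Pictures are saved under pics/ and viewed, about 8 in all and at most 12, crops included, and the job is handed in when it is done.

Besides the shell and the picture viewer there is one more tool, called after "Emit:" as name([rows], argument=value, ...), one row to a line, values as JSON. apply_moves: Moves the arm, as the interface text tells. Its arguments: {"type":"object","properties":{"series":{"type":"array","items":{"type":"array","items":{"type":"number"}}}},"required":["series"]}

```bash
mkdir -p pics
cat > h.py <<'E'
import numpy as np,cv2
from bench import arm
def ray(im,u,v):
    f=240/np.tan(np.radians(im["fov_y"])/2)
    d=np.array([(u-im["cx"])/f,(v-im["cy"])/f]); s=d.copy()
    for _ in range(30): s=d/(1+im["k1"]*(s@s))
    E=np.array(im["extrinsics"]); return E[:3,3],E[:3,:3]@np.array([s[0],-s[1],-1])
def at(im,u,v,z):
    o,d=ray(im,u,v); return o+d*(z-o[2])/d[2]
def proj(im,p):
    f=240/np.tan(np.radians(im["fov_y"])/2)
    E=np.array(im["extrinsics"]); q=E[:3,:3].T@(np.array(p)-E[:3,3]); s=np.array([q[0],-q[1]])/-q[2]
    s=s*(1+im["k1"]*(s@s)); return np.array([im["cx"],im["cy"]])+f*s
E
python3 - <<'E'
from h import *
np.set_printoptions(precision=3,suppress=True)
s=arm.sense();print(s["time"],s["ee_pos"],s["tool_rot"],s["contact_force"],s["grip_width"])
for n in("scene","top"):
    im=arm.get_image(n);cv2.imwrite(f"pics/{n}0.png",im["pixels"])
    print(n,im["fov_y"],im["k1"],np.array(im["extrinsics"])[:3,3])
    for t in("case_b_center","reader_focus","glue_pot_center"):
        try:
            for r in arm.find_in(t,im):
                q=r["rect"];print(t,round(r["confidence"],2),np.round(q),at(im,(q[0]+q[2])/2,(q[1]+q[3])/2,.048))
        except Exception as e: print(t,e)
E
```

```text
0.0 [ 0.242 -0.629  0.22 ] [-2.589  1.777  0.003] [ 0.01  -1.184  0.151] 0.9987799569725853
scene 46.59904772631589 -0.12045505110357346 [-0.624  0.815  0.934]
case_b_center 0.95 [388. 190. 410. 214.] [ 0.569 -0.459  0.048]
case_b_center 0.94 [292. 240. 325. 270.] [ 0.477 -0.002  0.048]
case_b_center 0.76 [328. 209. 361. 231.] [ 0.581 -0.222  0.048]
reader_focus 0.81 [352. 168. 376. 221.] [ 0.684 -0.399  0.048]
glue_pot_center 0.81 [279. 281. 299. 316.] [0.34  0.162 0.048]
glue_pot_center 0.31 [346. 232. 372. 262.] [ 0.425 -0.151  0.048]
top 54.52518723138384 0.022035375653770076 [ 0.335 -0.081  1.553]
case_b_center 0.86 [284. 212. 309. 243.] [ 0.521 -0.025  0.048]
case_b_center 0.67 [348. 188. 380. 215.] [ 0.61  -0.246  0.048]
case_b_center 0.58 [426. 189. 461. 218.] [ 0.609 -0.503  0.048]
reader_focus 0.82 [386. 172. 418. 202.] [ 0.661 -0.369  0.048]
glue_pot_center 0.59 [232. 271. 250. 286.] [0.351 0.15  0.048]
```

View pics/scene0.png

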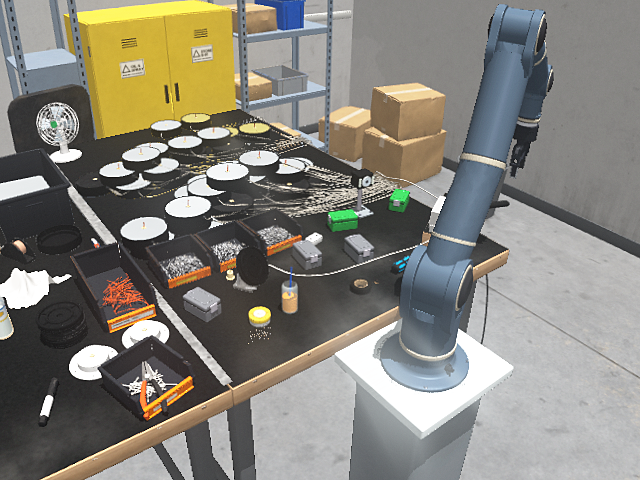

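```bash
python3 -c "
import cv2
a=cv2.imread('pics/top0.png')[140:320,190:500]
cv2.imwrite('pics/topc.png',cv2.resize(a,None,fx=2.58,fy=2.58,interpolation=cv2.INTER_CUBIC))"
```

```text
(no output)
```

View pics/topc.png

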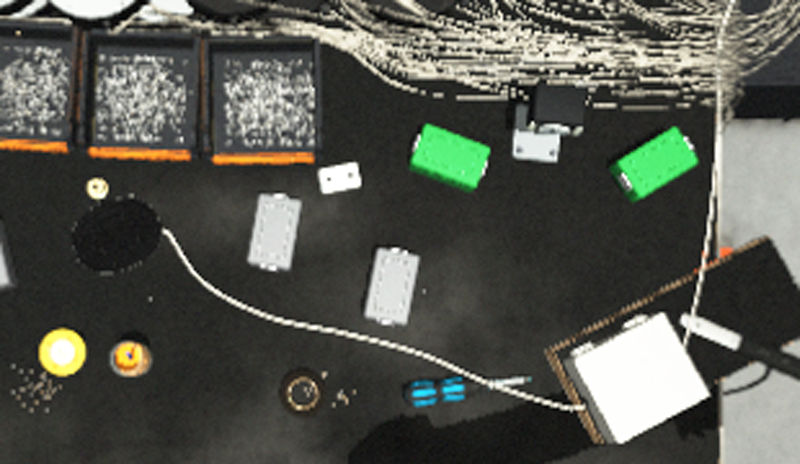

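The scene shows three grey cases at about (202,303), (308,254) and (358,245), green look-alikes at (343,220) and (399,200), the reader at (362,190) and the pot at (289,298). The top crop cuts off the left case, so I'll view the full top picture.

View pics/top0.png

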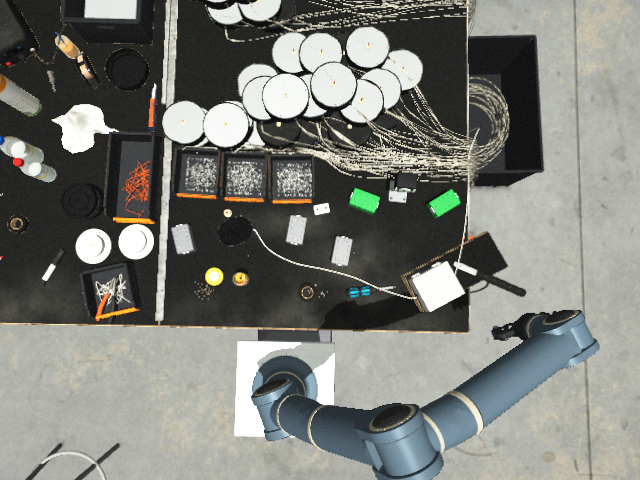

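Run:
```python
from h import *
np.set_printoptions(precision=3,suppress=True)
im=arm.get_image("top");print(np.array(im["extrinsics"]),im["cx"],im["cy"])
sc=arm.get_image("scene")
print("base proj top",proj(im,[0,0,0]),"scene",proj(sc,[0,0,0]), "tcp",proj(im,[.243,-.63,.22]),proj(sc,[.243,-.63,.22]))
hsv=cv2.cvtColor(im["pixels"],cv2.COLOR_BGR2HSV)
m=((hsv[...,1]<40)&(hsv[...,2]>130)&(hsv[...,2]<235)).astype(np.uint8)
n,l,st,c=cv2.connectedComponentsWithStats(cv2.morphologyEx(m,cv2.MORPH_OPEN,np.ones((3,3),np.uint8)))
for i in range(1,n):
    if 150<st[i,4]<900 and 180<c[i][1]<330:
        r=cv2.minAreaRect(np.argwhere(l==i)[:,::-1].astype(np.float32)); print(st[i],r,at(im,*r[0],.048))
        b=cv2.boxPoints(r);w=[at(im,*q,.048)[:2] for q in b];print("   ",np.linalg.norm(w[0]-w[1]),np.linalg.norm(w[1]-w[2]),[np.degrees(np.arctan2(*(w[k+1]-w[k])[::-1])).round(1) for k in(0,1)])
```

```text
[[ 0.021  0.995 -0.094  0.335]
 [-1.     0.021 -0.008 -0.081]
 [-0.006  0.095  0.996  1.553]
 [ 0.     0.     0.     1.   ]] 309.3663890880413 240.92616108945555
base proj top [285.085 388.488] scene [424.869 359.281] tcp [506.955 322.573] [515.407 178.278]
[286 215  21  29 442] ((296.0810852050781, 229.0135040283203), (16.604297637939453, 27.290233612060547), 9.462322235107422) [ 0.516 -0.025  0.048]
    0.0893962704380614 0.05423062643695989 [np.float64(-7.9), np.float64(-98.4)]
[172 224  21  30 449] ((182.0557403564453, 238.4868621826172), (27.31294059753418, 16.83439064025879), 76.75948333740234) [0.477 0.345 0.048]
    0.05442341121094472 0.0897031326603311 [np.float64(-75.4), np.float64(-164.3)]
[332 237  20  29 442] ((341.63458251953125, 250.32693481445312), (16.66986846923828, 27.848487854003906), 11.309932708740234) [ 0.45  -0.174  0.048]
    0.09055058826246905 0.054036531372057606 [np.float64(-10.3), np.float64(-100.2)]
```

Run:
```python
from h import *
np.set_printoptions(precision=3,suppress=True)
im=arm.get_image("top");sc=arm.get_image("scene")
for n,p in dict(a=[.477,.345,.048],b=[.516,-.025,.048],c=[.45,-.174,.048]).items(): print(n,"scene px",proj(sc,p))
a=cv2.resize(im["pixels"][165:215,370:430],(600,500)[::1],interpolation=cv2.INTER_CUBIC)
b=cv2.resize(sc["pixels"][160:225,340:390],(385,500),interpolation=cv2.INTER_CUBIC)
v=np.hstack([a,b]);cv2.imwrite("pics/reader.png",cv2.resize(v,(800,406)))
for u,w,z in((398,203,.0),(404,182,.155)):print(at(im,u,w,z))
```

```text
a scene px [201.727 296.853]
b scene px [307.179 246.916]
c scene px [359.289 241.229]
[ 0.617 -0.364  0.   ]
[ 0.654 -0.354  0.155]
```

View pics/reader.png

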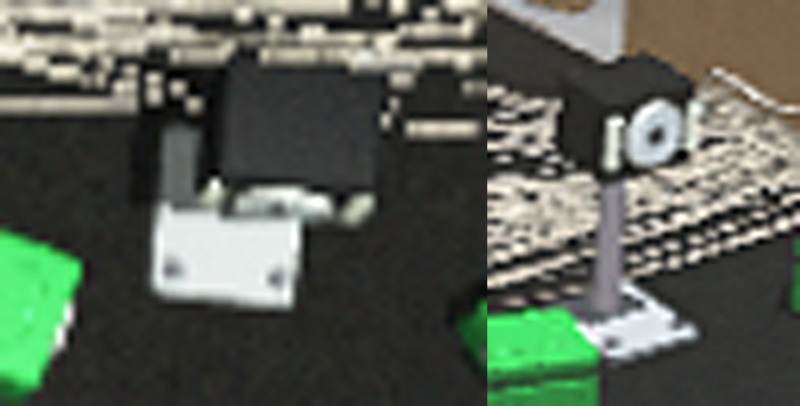

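Run:
```python
from h import *
np.set_printoptions(precision=3,suppress=True)
im=arm.get_image("top");sc=arm.get_image("scene")
print("win top",at(im,404.9,190,.13),"scene",at(sc,366.9,181.6,.13))
p=at(im,388.7,201.3,.003);q=at(im,406.3,202.8,.003);print("plate front",p,q,np.linalg.norm(p-q))
d=(q-p)[:2];n=np.array([d[1],-d[0]]);n/=np.linalg.norm(n);print("normal",n, "yaw window dir",np.degrees(np.arctan2(-n[1],-n[0])))
w=at(im,404.9,190,.13)[:2];print("focus",w+.12*n,w-.12*n)
```

```text
win top [ 0.635 -0.362  0.13 ] scene [ 0.629 -0.356  0.13 ]
plate front [ 0.622 -0.333  0.003] [ 0.618 -0.392  0.003] 0.05916871933871464
normal [-0.998  0.067] yaw window dir -3.8311837060258154
focus [ 0.515 -0.354] [ 0.754 -0.37 ]
```

Emit:
apply_moves([
  [0,3,4.1,0,0,0,-5],
  [0,5,8,0,0,0,-10],
  [0,7,12,-1,0,0,-15],
  [0,9,16,-2,0,0,-20],
  [0,11,20,-3,0,0,-25],
  [0,13,24,-4,0,0,-31],
  [0,15,28,-5,0,0,-31],
  [0,16,32,-6,0,0,-31],
])

```text
time: 1.37
ee_pos: [0.3939, -0.3377, 0.1684]
tool_rot: [-2.021, 2.405, -0.003]
contact_force: [0.5, 0.2, -0.5]
grip_width: 1.001
```

Emit:
apply_moves([
  [0,1,3.5,0,0,0,0],
  [0,2.2,7,0,0,0,0],
  [0,3.4,10.5,-1,0,0,0],
  [0,4.6,14,-3,0,0,0],
  [0,5.6,16.4,-5,0,0,0],
  [0,5.6,16.4,-7,0,0,0],
  [0,5.6,16.4,-7,0,0,0],
  [0,5.6,16.4,-7,0,0,0],
])

```text
time: 2.03
ee_pos: [0.4493, -0.1738, 0.098]
tool_rot: [2.021, -2.404, 0.001]
contact_force: [-0.6, 0.2, 0.5]
grip_width: 1.001
```

Run:
```python
from h import *
np.set_printoptions(precision=3,suppress=True)
s=arm.sense();print(s["ee_pos"],s["tool_rot"])
im=arm.get_image("wrist");cv2.imwrite("pics/w1.png",im["pixels"])
for r in arm.find_in("case_b_center",im): print(r)
print("tcp on bench px",proj(im,[*s["ee_pos"][:2],.048]))
```

```text
[ 0.449 -0.174  0.098] [ 2.021 -2.404  0.001]
{'rect': [419.6, 0.6, 467.2, 7.7], 'confidence': 0.8}
{'rect': [0.0, 103.6, 136.5, 272.7], 'confidence': 0.68}
tcp on bench px [321.498 259.262]
```

View pics/w1.png

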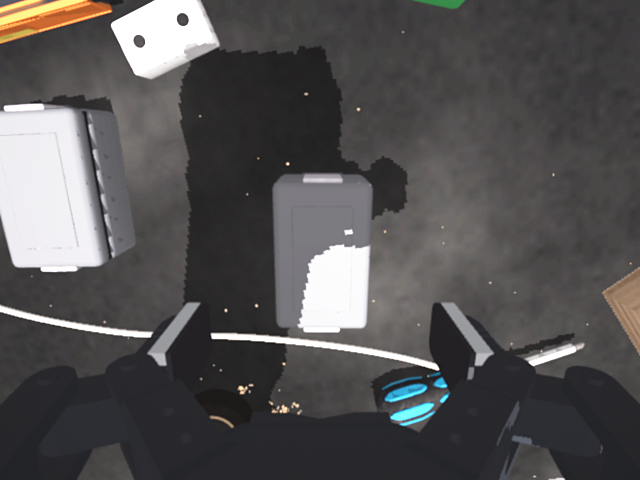

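The case sits straight under the tool at (322,252), squared with the jaws. The choice is right: it's grey, and the green ones are elsewhere. Descending to grip.

Emit:
apply_moves([
  [0,0,0,-3,0,0,0],
  [0,0,0,-5.5,0,0,0],
  [0,0,0,-6.8,0,0,0],
  [0,0,0,-6.8,0,0,0],
  [1,0,0,-6.8,0,0,0],
  [1,0,0,-6.8,0,0,0],
  [1,0,0,-6.8,0,0,0],
  [1,0,0,-6.8,0,0,0],
])

```text
time: 2.8
ee_pos: [0.4531, -0.1741, 0.0359]
tool_rot: [-2.015, 2.404, -0.01]
contact_force: [-9.6, 11.5, 52.9]
grip_width: 0.491
```

Emit:
apply_moves([
  [1,0,0,0,0,0,0],
  [1,0,0,2,0,0,0],
  [1,0,0,5,0,0,0],
  [1,0,0,8,0,0,0],
  [1,0,0,8,0,0,0],
  [1,0,0,8,0,0,0],
  [1,0,0,8,0,0,0],
  [1,0,0,8,0,0,0],
])

```text
time: 3.47
ee_pos: [0.4524, -0.174, 0.1154]
tool_rot: [-2.016, 2.405, -0.008]
contact_force: [0.5, -0.6, -0.7]
grip_width: -0.001
```

Run:
```python
from h import *
im=arm.get_image("wrist");sc=arm.get_image("scene");tp=arm.get_image("top")
a=cv2.resize(sc["pixels"][150:310,270:430],(480,480),interpolation=cv2.INTER_CUBIC)
cv2.imwrite("pics/w2.png",cv2.resize(np.hstack([im["pixels"],a]),(800,343)))
s=arm.sense();print(proj(im,s["ee_pos"]))
```

```text
[321.73770938 294.65680219]
```

View pics/w2.png

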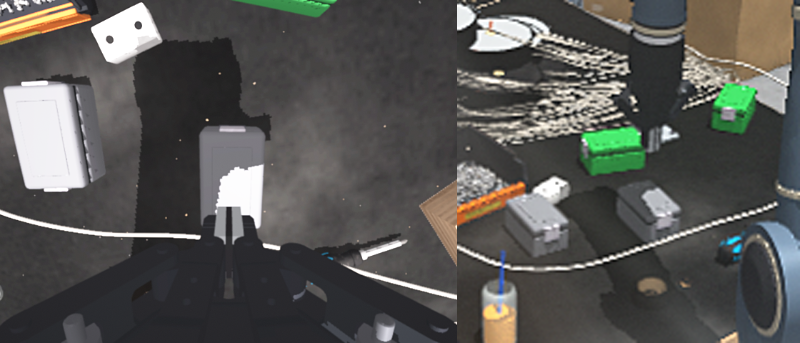

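Run:
```python
from h import *
np.set_printoptions(precision=3,suppress=True)
im=arm.get_image("wrist");sc=arm.get_image("scene");tp=arm.get_image("top");s=arm.sense();p=np.array(s["ee_pos"])
print("wrist cam",np.array(im["extrinsics"]))
for dz in(0,-.017,.02):print(dz,proj(im,p+[0,0,dz]),proj(sc,p+[0,0,dz]),proj(tp,p+[0,0,dz]))
print("case corners wrist", [at(im,u/.714,v/.714,.048) for u,v in((200,128),(265,128),(265,225))])
print("other case corners", [at(im,u/.714,v/.714,.048) for u,v in((6,87),(78,85),(78,187),(20,187))])
a=np.hstack([cv2.resize(tp["pixels"][210:290,270:380],(825,600)),cv2.resize(sc["pixels"][185:275,315:405],(600,600))])
cv2.imwrite("pics/c3.png",cv2.resize(a,(800,337),interpolation=cv2.INTER_AREA))
```

```text
wrist cam [[-0.173  0.948  0.267  0.519]
 [-0.985 -0.167 -0.047 -0.185]
 [ 0.    -0.271  0.963  0.269]
 [ 0.     0.     0.     1.   ]]
0 [321.933 294.649] [359.915 221.679] [343.009 247.688]
-0.017 [321.761 280.542] [359.601 226.59 ] [342.651 248.122]
0.02 [322.186 315.247] [360.286 215.837] [343.441 247.163]
case corners wrist [array([ 0.5  , -0.158,  0.048]), array([ 0.491, -0.21 ,  0.048]), array([ 0.404, -0.198,  0.048])]
other case corners [array([ 0.561, -0.008,  0.048]), array([ 0.551, -0.068,  0.048]), array([ 0.469, -0.04 ,  0.048]), array([0.478, 0.012, 0.048])]
```

View pics/c3.png

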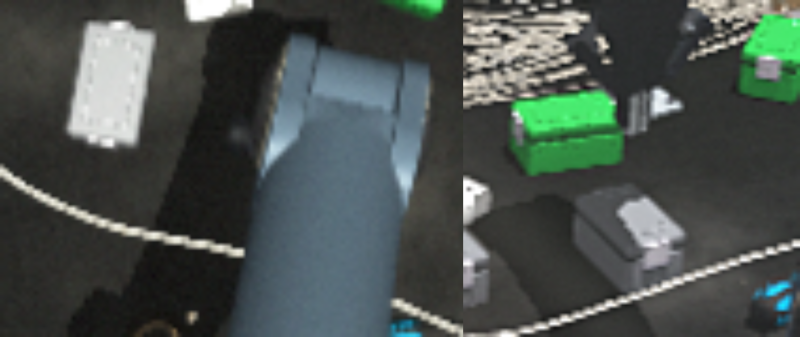

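Emit:
apply_moves([
  [0,-0.3,0,0,0,0,0],
  [0,-0.3,0,0,0,0,0],
  [0,-0.3,0,0,0,0,0],
  [0,-0.3,0,0,0,0,0],
  [0,-0.3,0,0,0,0,0],
  [0,-0.3,0,0,0,0,0],
  [0,-0.3,0,0,0,0,0],
  [0,-0.3,0,0,0,0,0],
])

```text
time: 4.43
ee_pos: [0.4499, -0.174, 0.1154]
tool_rot: [-2.016, 2.404, -0.008]
contact_force: [-0.8, -0.3, -0.3]
grip_width: 1.001
```

Run:
```python
from h import *
from scipy.spatial.transform import Rotation as R
np.set_printoptions(precision=1,suppress=True)
im=arm.get_image("wrist");s=arm.sense();p=np.array(s["ee_pos"]);M=R.from_rotvec(s["tool_rot"]).as_matrix()
print(p*1000,s["contact_force"],s["grip_width"])
v=im["pixels"].copy()
for z in(.017,.004,-.009):
    for sx in(-1,1):
        for y in(-.011,.011):
            q=proj(im,p+M@[sx*.0425,y,z]);print(z,sx,y,q);cv2.circle(v,tuple(int(i) for i in q),2,{.017:(0,0,255),.004:(0,255,0),-.009:(255,0,0)}[z],-1)
cv2.imwrite("pics/w4.png",cv2.resize(v[200:440,120:520],(800,480)))
```

```text
[ 449.9 -174.   115.4] [0.6 0.1 0. ] 1.00085539812181
0.017 -1 -0.011 [234.  259.5]
0.017 -1 0.011 [236.8 301.2]
0.017 1 -0.011 [409.8 259.7]
0.017 1 0.011 [406.7 301.4]
0.004 -1 -0.011 [227.6 268.8]
0.004 -1 0.011 [230.8 313.1]
0.004 1 -0.011 [416.4 269. ]
0.004 1 0.011 [412.9 313.3]
-0.009 -1 -0.011 [220.1 279.5]
-0.009 -1 0.011 [224.  326.8]
-0.009 1 -0.011 [424.1 279.8]
-0.009 1 0.011 [420. 327.]
```

View pics/w4.png

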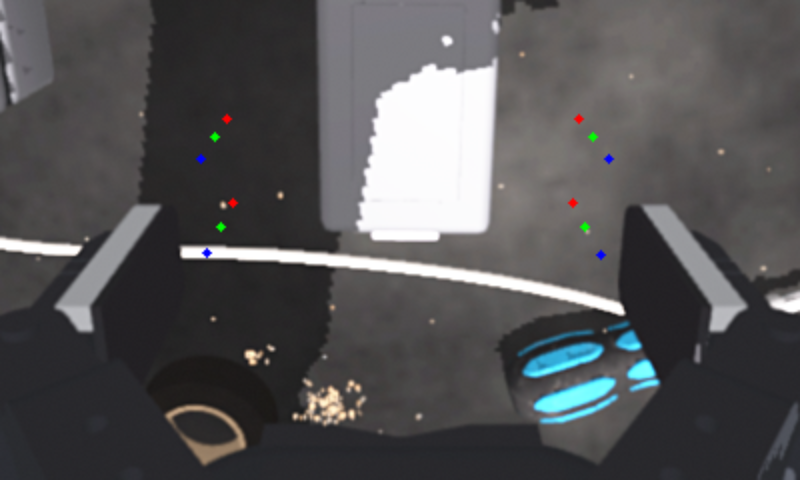

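Both views put the fingertips well higher relative to the reported TCP than stated: about 2–3 cm, matching the contact felt at case-top height. So the fingers closed over the lid, and the case didn't move. I'll go lower while still open, feeling for contact.

Emit:
apply_moves([
  [0,0,-0.2,-3,0,0,0],
  [0,0,-0.2,-6,0,0,0],
  [0,0,-0.2,-8,0,0,0],
  [0,0,-0.2,-9,0,0,0],
  [0,0,-0.2,-9.6,0,0,0],
  [0,0,-0.2,-10.2,0,0,0],
  [0,0,-0.2,-10.2,0,0,0],
  [0,0,-0.2,-10.2,0,0,0],
])

```text
time: 5.15
ee_pos: [0.4505, -0.1762, 0.014]
tool_rot: [-2.015, 2.404, -0.01]
contact_force: [-0.4, 0.1, -0.3]
grip_width: 1.001
```

Run:
```python
from h import *
np.set_printoptions(precision=3,suppress=True)
s=arm.sense();print(s["ee_pos"],s["contact_force"],s["grip_width"])
sc=arm.get_image("scene");w=arm.get_image("wrist")
a=cv2.resize(sc["pixels"][175:275,305:425],(720,600),interpolation=cv2.INTER_CUBIC)
cv2.imwrite("pics/s5.png",cv2.resize(np.hstack([a,cv2.resize(w["pixels"],(800,600))]),(800,316)))
print(proj(sc,s["ee_pos"]))
```

```text
[ 0.45  -0.176  0.014] [-0.447  0.116 -0.317] 1.0007637761455246
[359.116 250.338]
```

View pics/s5.png

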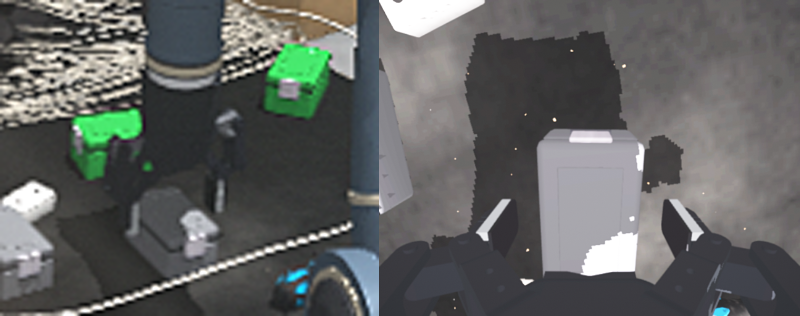

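Emit:
apply_moves([
  [0,0,0,-0.4,0,0,0],
  [0,0,0,-0.8,0,0,0],
  [0,0,0,-1.2,0,0,0],
  [0,0,0,-1.2,0,0,0],
  [0,0,0,-1.2,0,0,0],
  [0,0,0,-1.2,0,0,0],
  [0,0,0,-1.2,0,0,0],
  [0,0,0,-1.2,0,0,0],
])

```text
time: 5.92
ee_pos: [0.4508, -0.1763, 0.0024]
tool_rot: [-2.015, 2.404, -0.011]
contact_force: [0.3, 0.1, 0.6]
grip_width: 1.002
```

Emit:
apply_moves([
  [1,0,0,0,0,0,0],
  [1,0,0,0,0,0,0],
  [1,0,0,0,0,0,0],
  [1,0,0,0,0,0,0],
  [1,0,0,0,0,0,0],
  [1,0,0,0,0,0,0],
  [1,0,0,0,0,0,0],
  [1,0,0,0,0,0,0],
])

```text
time: 6.58
ee_pos: [0.451, -0.1763, 0.0027]
tool_rot: [-2.014, 2.404, -0.012]
contact_force: [-1.2, 0.7, 5.4]
grip_width: 0.647
```

Gripped (55 mm). Lifting 6 cm.

Emit:
apply_moves([
  [1,0,0,1,0,0,0],
  [1,0,0,2.5,0,0,0],
  [1,0,0,4,0,0,0],
  [1,0,0,6,0,0,0],
  [1,0,0,6,0,0,0],
  [1,0,0,6,0,0,0],
  [1,0,0,6,0,0,0],
  [1,0,0,6,0,0,0],
])

```text
time: 7.25
ee_pos: [0.4498, -0.176, 0.0616]
tool_rot: [-2.015, 2.405, -0.008]
contact_force: [-0.7, -0.4, -3.4]
grip_width: 0.65
```

Emit:
apply_moves([
  [1,3,0,0,0,0,0],
  [1,6,0,0,0,0,0],
  [1,3,0,0,0,0,0],
  [1,0,0,0,0,0,0],
  [1,3,0,0,0,0,0],
  [1,6,0,0,0,0,0],
  [1,3,0,0,0,0,0],
  [1,0,0,0,0,0,0],
])

```text
time: 7.92
ee_pos: [0.4527, -0.1754, 0.0605]
tool_rot: [-2.018, 2.4, -0.009]
contact_force: [-1.8, -0.3, -4.7]
grip_width: 0.646
```

```bash
cat > listen.py <<'E'
from h import *
from bench import arm
F=[]
for i in range(14):
    s=arm.sense();F.append(s["contact_force"]);arm.get_image("wrist")
np.set_printoptions(precision=2,suppress=True)
F=np.array(F);print(s["time"],s["ee_pos"],s["grip_width"]);print(F.T);print("std last 10",F[4:].std(0))
E
python3 listen.py
```

```text
8.5667 [ 0.45 -0.18  0.06] 0.6464939593883945
[[ -1.82 -12.36  -0.44   1.45   0.51   0.76   0.61  -0.84   0.67  -0.16
    0.35   0.69  -0.31  -0.67]
 [ -0.33   0.57  -0.32  -0.08  -0.1    0.    -1.11  -0.33   0.1   -0.06
    0.36  -0.77   0.61  -0.43]
 [ -4.71  -4.66  -4.4   -3.03  -4.05  -2.88  -3.22  -3.67  -3.51  -2.97
   -3.46  -4.46  -3.71  -4.12]]
std last 10 [0.57 0.48 0.48]
```

Emit:
apply_moves([
  [1,4,0,0,0,0,0],
  [1,6,0,0,0,0,0],
  [1,2,0,0,0,0,0],
  [1,0,0,0,0,0,0],
  [1,4,0,0,0,0,0],
  [1,6,0,0,0,0,0],
  [1,2,0,0,0,0,0],
  [1,0,0,0,0,0,0],
])

```text
time: 9.28
ee_pos: [0.4491, -0.1756, 0.061]
tool_rot: [-2.018, 2.404, -0.005]
contact_force: [-3.2, -0.3, -4.5]
grip_width: 0.649
```

```bash
cat > listen.py <<'E'
from h import *
F=[];T=[]
for i in range(22):
    s=arm.sense();F.append(s["contact_force"]);T.append(s["time"]);arm.get_image("wrist")
np.set_printoptions(precision=2,suppress=True)
F=np.array(F)[3:];T=np.array(T)[3:];print(s["time"],s["ee_pos"],s["grip_width"]);print(F.T[:2])
for k in(0,1):
    for f in(2.5,3,3.25,3.5,3.75,4,5,6):
        A=np.c_[np.cos(2*np.pi*f*T),np.sin(2*np.pi*f*T),T*0+1]*1.0
        c=np.linalg.lstsq(A,F[:,k],rcond=None)[0];print("xy"[k],f,"amp %.2f res %.2f"%(np.hypot(*c[:2]),(F[:,k]-A@c).std()))
E
python3 listen.py
```

```text
10.3333 [ 0.45 -0.18  0.06] 0.6474087294865443
[[ 0.63  0.32  0.61  0.91 -0.23  0.15 -0.19  0.14 -0.38  0.14  0.61  0.28
   0.49  0.05  0.05 -0.08 -0.44  0.46 -0.21]
 [-0.31 -0.01  0.82  0.56 -0.51  0.37  0.11  1.08  0.76  1.01  0.64 -1.04
  -0.55 -0.15 -0.33 -1.24 -0.03  0.46  0.2 ]]
x 2.5 amp 0.26 res 0.32
x 3 amp 0.08 res 0.36
x 3.25 amp 0.02 res 0.37
x 3.5 amp 0.04 res 0.37
x 3.75 amp 0.07 res 0.36
x 4 amp 0.08 res 0.36
x 5 amp 0.09 res 0.36
x 6 amp 0.16 res 0.35
y 2.5 amp 0.35 res 0.59
y 3 amp 0.27 res 0.61
y 3.25 amp 0.24 res 0.62
y 3.5 amp 0.31 res 0.60
y 3.75 amp 0.36 res 0.59
y 4 amp 0.35 res 0.59
y 5 amp 0.32 res 0.60
y 6 amp 0.25 res 0.62
```

Case c is quiet. Setting it back.

Emit:
apply_moves([
  [1,0.1,0,-2,0,0,0],
  [1,0.1,0,-4,0,0,0],
  [1,0.1,0,-5.2,0,0,0],
  [1,0.1,0,-5.8,0,0,0],
  [1,0.1,0,-5.8,0,0,0],
  [1,0.1,0,-5.8,0,0,0],
  [0,0.1,0,-5.8,0,0,0],
  [0,0.1,0,-5.8,0,0,0],
])

```text
time: 11.05
ee_pos: [0.4519, -0.1762, 0.0043]
tool_rot: [-2.015, 2.403, -0.011]
contact_force: [0.8, -0.4, 0.2]
grip_width: 0.905
```

Emit:
apply_moves([
  [0,0,0,0,0,0,0],
  [0,0,0,0,0,0,0],
  [0,0,0,0,0,0,0],
  [0,0,0,3,0,0,0],
  [0,0,0,6,0,0,0],
  [0,0,0,9,0,0,0],
  [0,1.5,3,10,0,0,0],
  [0,3,7,10,0,0,2],
])

```text
time: 11.72
ee_pos: [0.4838, -0.1106, 0.1078]
tool_rot: [-2.045, 2.374, -0.022]
contact_force: [1.4, -0.7, -0.4]
grip_width: 0.997
```

Emit:
apply_moves([
  [0,1.3,3.5,0,0,0,0],
  [0,2.6,7,0,0,0,0],
  [0,3.2,8.5,-1.8,0,0,0],
  [0,3.2,8.5,-1.8,0,0,0],
  [0,3.2,8.5,-1.8,0,0,0],
  [0,3.2,8.5,-1.8,0,0,0],
  [0,3.2,8.5,-1.8,0,0,0],
  [0,3.2,8.5,-1.8,0,0,0],
])

```text
time: 12.38
ee_pos: [0.5157, -0.0273, 0.0902]
tool_rot: [-2.042, 2.376, -0.024]
contact_force: [0.2, 0.3, -0.6]
grip_width: 0.997
```

Run:
```python
from h import *
np.set_printoptions(precision=3,suppress=True)
s=arm.sense();im=arm.get_image("wrist");print(s["ee_pos"],s["tool_rot"],proj(im,[*s["ee_pos"][:2],.048]))
cv2.imwrite("pics/w6.png",cv2.resize(im["pixels"],(480,360)))
tp=arm.get_image("top")
hsv=cv2.cvtColor(im["pixels"],cv2.COLOR_BGR2HSV)
for r in arm.find_in("case_b_center",im): print(r)
for r in arm.find_in("case_b_center",tp): print(r,at(tp,(r["rect"][0]+r["rect"][2])/2,(r["rect"][1]+r["rect"][3])/2,.036))
```

```text
[ 0.516 -0.027  0.09 ] [-2.042  2.376 -0.024] [321.372 265.066]
{'rect': [574.0, 0.0, 640.0, 82.7], 'confidence': 0.82}
{'rect': [264.5, 174.8, 369.4, 341.6], 'confidence': 0.63}
{'rect': [347.4, 188.2, 378.4, 215.6], 'confidence': 0.88} [ 0.612 -0.242  0.036]
{'rect': [425.4, 187.9, 457.9, 215.1], 'confidence': 0.73} [ 0.618 -0.501  0.036]
```

View pics/w6.png

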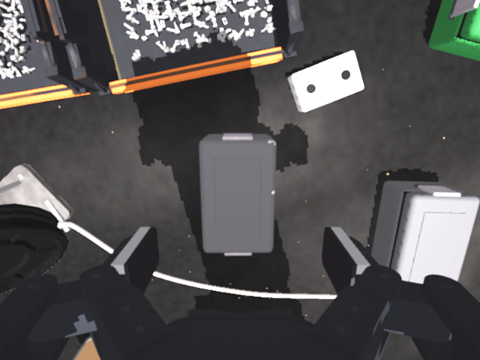

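Case b is centred at (317,258) and square with the jaws; case c stands upright behind at right. Descending and gripping.

Emit:
apply_moves([
  [0,0,0.2,-3,0,0,0],
  [0,0,0.2,-6,0,0,0],
  [0,0,0.2,-8,0,0,0],
  [0,0,0.2,-8.7,0,0,0],
  [0,0,0.2,-8.7,0,0,0],
  [0,0,0.2,-8.7,0,0,0],
  [1,0,0.2,-8.7,0,0,0],
  [1,0,0.2,-8.7,0,0,0],
])

```text
time: 13.25
ee_pos: [0.517, -0.0244, 0.0044]
tool_rot: [-2.041, 2.373, -0.026]
contact_force: [0.2, -0.6, -0.3]
grip_width: 0.744
```

Emit:
apply_moves([
  [1,0,0,0,0,0,0],
  [1,0,0,0,0,0,0],
  [1,0,0,0,0,0,0],
  [1,0,0,0,0,0,0],
  [1,0,0,2,0,0,0],
  [1,0,0,4,0,0,0],
  [1,0,0,6,0,0,0],
  [1,0,0,6,0,0,0],
])

```text
time: 13.92
ee_pos: [0.5192, -0.0242, 0.0673]
tool_rot: [-2.038, 2.37, -0.032]
contact_force: [1.0, -0.2, -3.7]
grip_width: 0.645
```

Emit:
apply_moves([
  [1,-4,0,0,0,0,0],
  [1,-6,0,0,0,0,0],
  [1,-2,0,0,0,0,0],
  [1,0,0,0,0,0,0],
  [1,-4,0,0,0,0,0],
  [1,-6,0,0,0,0,0],
  [1,-2,0,0,0,0,0],
  [1,0,0,0,0,0,0],
])

```text
time: 14.58
ee_pos: [0.5123, -0.0246, 0.063]
tool_rot: [-2.045, 2.376, -0.021]
contact_force: [5.4, 0.4, -2.9]
grip_width: 0.645
```

```bash
python3 listen.py
```

```text
15.6333 [ 0.52 -0.02  0.07] 0.647481616738066
[[-1.35 -1.4  -1.2  -0.17  1.3  -0.01 -0.19 -0.77 -0.59  0.17  0.93  0.51
  -0.96 -0.37 -0.89  1.26 -0.22 -0.42 -0.72]
 [ 0.5  -0.66 -0.59 -0.2   0.41  0.53  0.08 -0.1  -1.12  0.38 -0.26  0.37
   0.71  0.32  0.09  0.12  0.24  0.57  0.17]]
x 2.5 amp 0.30 res 0.76
x 3 amp 0.61 res 0.66
x 3.25 amp 0.83 res 0.54
x 3.5 amp 0.89 res 0.48
x 3.75 amp 0.79 res 0.56
x 4 amp 0.56 res 0.68
x 5 amp 0.29 res 0.76
x 6 amp 0.02 res 0.79
y 2.5 amp 0.26 res 0.42
y 3 amp 0.42 res 0.36
y 3.25 amp 0.44 res 0.34
y 3.5 amp 0.40 res 0.37
y 3.75 amp 0.27 res 0.42
y 4 amp 0.14 res 0.45
y 5 amp 0.16 res 0.45
y 6 amp 0.14 res 0.45
```

Case b shows a clear 3.5 Hz swing of 0.9 N, against 0.04 N for c. One confirming shake to also ensure the swing is over 8 mm.

Emit:
apply_moves([
  [1,-4,0,0,0,0,0],
  [1,-6,0,0,0,0,0],
  [1,-2,0,0,0,0,0],
  [1,0,0,0,0,0,0],
  [1,-4,0,0,0,0,0],
  [1,-6,0,0,0,0,0],
  [1,-2,0,0,0,0,0],
  [1,0,0,0,0,0,0],
])

```text
time: 16.35
ee_pos: [0.5133, -0.0246, 0.0644]
tool_rot: [-2.044, 2.375, -0.023]
contact_force: [5.7, -0.5, -1.8]
grip_width: 0.646
```

```bash
python3 listen.py | head -12
```

```text
17.4 [ 0.52 -0.02  0.07] 0.6409027997368346
[[-0.9  -0.81 -1.19  0.88  1.56  1.1  -0.57  0.21 -0.57  0.3   0.86 -0.22
  -1.92 -0.19 -0.04  0.57  0.27 -0.08 -0.55]
 [ 0.25  0.69  0.19 -0.34 -0.15  0.18  0.2  -0.53 -0.18  0.71  0.23  0.49
   0.04  0.54  0.32  0.81 -0.1  -0.71  0.76]]
x 2.5 amp 0.22 res 0.82
x 3 amp 0.55 res 0.74
x 3.25 amp 0.79 res 0.62
x 3.5 amp 0.90 res 0.54
x 3.75 amp 0.87 res 0.57
x 4 amp 0.69 res 0.68
x 5 amp 0.12 res 0.83
```

Confirmed (0.90 N at 3.5 Hz). Carrying b to the reader.

Emit:
apply_moves([
  [1,0,-1,2,0,0,0],
  [1,0,-3,4,0,0,0],
  [1,0,-5.5,5,0,0,0],
  [1,0,-8.5,5,0,0,0],
  [1,0,-11.5,5,0,0,0],
  [1,0,-14,5,0,0,0],
  [1,0,-16,5,0,0,0],
  [1,0,-17,5,0,0,0],
])

```text
time: 18.12
ee_pos: [0.5183, -0.198, 0.1171]
tool_rot: [-2.034, 2.376, -0.033]
contact_force: [-0.1, -0.4, -3.2]
grip_width: 0.648
```

Emit:
apply_moves([
  [1,0,-2,0,0,0,0],
  [1,0,-4.5,0,0,0,0],
  [1,0,-7,0,0,0,0],
  [1,0,-9.5,0,0,0,0],
  [1,0,-12,0,0,0,1],
  [1,0,-14,0,0,0,2],
  [1,0,-15.5,0,0,0,3],
  [1,0,-16,0,0,0,4],
])

```text
time: 18.78
ee_pos: [0.5177, -0.3604, 0.1168]
tool_rot: [-2.114, 2.305, -0.033]
contact_force: [0.3, -0.1, -3.1]
grip_width: 0.647
```

Run:
```python
from h import *
np.set_printoptions(precision=4,suppress=True)
s=arm.sense();print(s["time"],s["ee_pos"],s["tool_rot"],s["contact_force"],s["grip_width"])
sc=arm.get_image("scene");tp=arm.get_image("top")
a=cv2.resize(sc["pixels"][140:320,180:420],(800,600),interpolation=cv2.INTER_CUBIC)
cv2.imwrite("pics/s7.png",a)
p=np.array(s["ee_pos"])
for dz in(-.02,0,.02,.044):
  q=proj(sc,p+[0,0,dz]);print(dz,(q-[180,140])*3.333)
```

```text
18.7833 [ 0.5177 -0.3604  0.1168] [-2.1139  2.3054 -0.0331] [ 0.299  -0.1148 -3.0689] 0.6473000574195181
-0.02 [698.968 208.432]
0 [700.6316 190.2784]
0.02 [702.3077 171.9287]
0.044 [704.3358 149.6478]
```

View pics/s7.png

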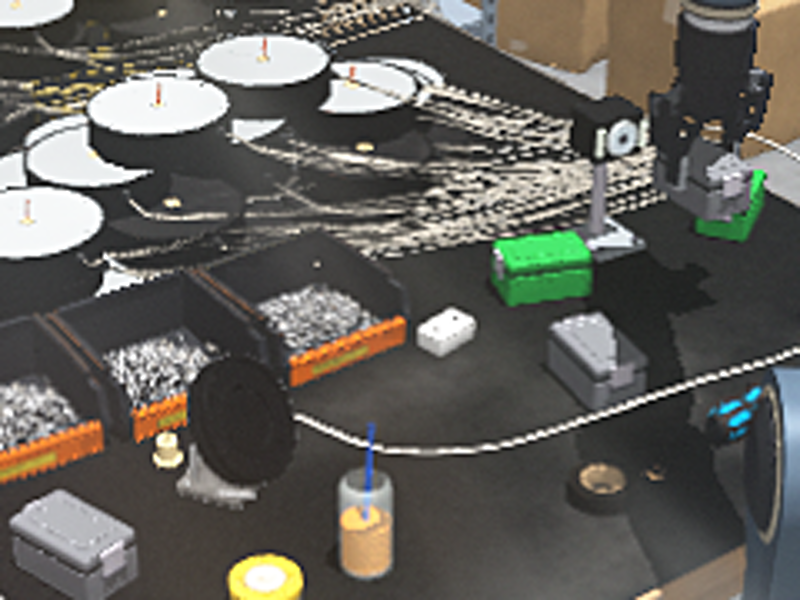

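The picture shows case b in the gripper before the window (case at (705,182)), cases a (75,545) and c (597,360) upright, the pot standing at (365,540). Small trim, settle, then check.

Emit:
apply_moves([
  [1,-0.1,0.2,0,0,0,0],
  [1,-0.3,0.5,-0.2,0,0,0],
  [1,-0.3,0.6,-0.3,0,0,0],
  [1,-0.3,0.6,-0.3,0,0,0],
  [1,-0.3,0.6,-0.3,0,0,0],
  [1,-0.3,0.6,-0.3,0,0,0],
  [1,-0.3,0.6,-0.3,0,0,0],
  [1,-0.3,0.6,-0.3,0,0,0],
])

```text
time: 19.55
ee_pos: [0.5151, -0.3521, 0.1138]
tool_rot: [-2.114, 2.304, -0.032]
contact_force: [0.9, -0.1, -3.0]
grip_width: 0.641
```

Run:
```python
from h import *
np.set_printoptions(precision=4,suppress=True)
tp=arm.get_image("top")
hsv=cv2.cvtColor(tp["pixels"],cv2.COLOR_BGR2HSV)
m=((hsv[...,1]<40)&(hsv[...,2]>130)&(hsv[...,2]<235)).astype(np.uint8)
n,l,st,c=cv2.connectedComponentsWithStats(cv2.morphologyEx(m,cv2.MORPH_OPEN,np.ones((3,3),np.uint8)))
for i in range(1,n):
    if 120<st[i,4]<900 and 180<c[i][1]<330: print(st[i],at(tp,*c[i],.048))
P=[]
for i in range(24): arm.get_image("wrist");P.append(arm.sense()["ee_pos"])
s=arm.sense();print(s["time"],s["ee_pos"],s["contact_force"],s["grip_width"],np.ptp(P,axis=0))
```

```text
[282 171  24  19 260] [ 0.6771 -0.0124  0.048 ]
[172 224  21  30 449] [0.4775 0.3447 0.048 ]
[332 236  21  27 335] [ 0.4581 -0.1707  0.048 ]
20.8 [ 0.515  -0.3519  0.1136] [ 0.1348 -0.0015 -5.0409] 0.6472652116561716 [0.0001 0.0002 0.0001]
```

```bash
python3 -c "
from bench import arm
print(arm.sign_off())"
```

```text
the job is handed in; nothing more can be done
None
```

The middle case (b) is the one that rattles. I handed the job in at about 21 s, with b held still in front of the code reader.

**Finding the rattle:**

| Case | Swing at 3.5 Hz after shaking | Result |
|---|---|---|
| c (right) | 0.04 N along the stroke (x), 0.3 N of noise across it | quiet, put back where it stood |
| b (middle) | 0.9 N along the stroke, in two separate shakes | rattles |
| a (left) | not shaken | not touched, since b was clear |

A 0.9 N pull means the weight swung about 9 mm, past the 8 mm required. I worked that out from the force and did not measure it directly.

**Last checks:**
- **Held case:** The tool was at (0.515, -0.352), against the reader focus I measured at (0.515, -0.354). It moved 0.2 mm or less over 1.2 s, with the grip at 55 mm. The case centre is roughly 0.12 to 0.135 m up; the tool offset and the picture differ by about 1 cm, but both are inside the 0.10 to 0.16 m limits.
- **Other cases and pot:** Cases a and c stand upright, and the pot was standing in the last picture. Case a has not moved. Case c is within about 1 cm of its start; part of it was in shadow, so that figure is less sure.

**What disagreed:**
- **Missed first grasp:** The fingertips sat about 2 cm or more higher relative to the reported tool point than the text says. My first try on c closed over the lid, with a wrist force of about 53 N; the limit is 120 N. The contact looked to be on the fingers rather than the gripper body, whose limit is 40 N, but I could not confirm that. I then gripped about 3 cm lower, and both later grasps held.

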